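Centre the egg cup on its stand

ROBOT

A 6-joint arm with a two-finger parallel gripper is mounted at the origin on a cart in front of the work surface, level with it; the furniture and walls round the work are solid. World frame = base frame: x ahead of the robot, y to its left, z up, the work surface at z = 0. Lengths are in m, angles in rad, forces in N, time in s.
With the tool pointing down it reaches from about 0.3 to 0.875 m from the base axis. Payload 6.4 kg.
Tool frame: the origin (TCP) lies midway between the tips of the shut fingers; the grasp point (between the pads) lies ctrl.grip_point_offset behind it (ctrl.grip_point_offset is the distance from the TCP to the grasp point, in m); z points along the fingers, y is the direction in which the jaws open and shut (so a half turn about z gives the same grasp; the last joint's range is limited). The gripper opens to 85 mm and grips with 20 to 120 N. Pads are 22 mm wide; open, the fingers measure 114 mm over their backs; the gripper's body (76 mm by 85 mm) begins 54 mm behind the grasp point. The pads swing forward as they close: fully open they stand 13 mm farther back than shut.
Start: joints at [-1.316, 0.181, 1.607, -0, 1.354, -0.206], TCP at [0.256, -0.515, 0.231] pointing down, gripper open.
Joint ranges: [-2.99, 2.99], [-0.89, 2.07], [0.3, 2.58], [-1.14, 4.28], [0, 2.63], [-3.12, 3.12]. Speed limits (rad/s): [2.57, 2.57, 3.01, 3.14, 3.14, 3.14].

INTERFACE

Orientations are given as a unit quaternion [w, x, y, z].
In Python, from bench import ctrl, viewer gives the robot as it stands.
- The arm moves only by the shell command python3 -m handwheel 'ROWS' [OPENING]. ROWS is JSON, a list of rows, each an object with "travel": the shift along the tool's x, y, z as a fraction of full scale, a list of three; "dr": the turn, a rotation vector about the tool's x, y, z as a fraction of full scale, a list of three. A call has 1 to 20 rows; each row shifts and turns the pose as measured when the row begins, along the tool's axes as they then stand; what a row does not reach is not made up. Full scale, the value 1, is 150 mm for a shift and 30 degrees for a turn. A row lasts 1/12 s, in which the tool goes at most 41.7 mm and 7.16 degrees, less where a joint would pass 70% of its speed; a pose out of reach is approached as far as the arm can. A call with a number of a shift or a turn outside -1 to 1 is refused whole. A call with a gripper value outside its range is refused whole. OPENING is the opening, from -1 (shut) to 1 (fully open), set as the call begins (- or left out, the last holds). The fingers move at their own pace and stop on an object; the grip force is fixed at half the most. Time passes only in rows, so rows that do not move let the fingers close. It gives the time, the measured TCP pose, the force and the opening at its end, in the units of the state.
- ctrl.get_obs(): the state, without advancing time (a new reading comes with each control period).
- viewer.camera(name): name is "scene" or "top" or "wrist"; returns the picture (480x640x3 uint8, red, green, blue); there is no depth.
- viewer.get_calibration(name): a dict with "camera_matrix" (3x3 intrinsics, pixels), "R" (3x3) and "t" (3): a world point X has camera coordinates R X + t. Camera axes: x right, y down, z forward; pixel columns grow to the right and rows downward; lengths in m; the calibration is good to about 2 mm. A picture is of the moment at which its call begins: read the wrist's pose just before it. get_calibration takes no time and is no camera call; for the wrist camera it gives the pose at the moment of the call.
- ctrl.hand_in(): hands the job in, once; it reports no verdict.
The state is a dict: "time_s": time; "q": joint angles; "dq": joint speeds; "joint_efforts": joint torques, N m; "eef_pos": TCP position; "eef_rot": TCP orientation; "wrist_force": force on the tool from outside, world axes, zero at the start; "torque": the same for the moment, N m; "opening": opening from 0.0 (shut) to 1.0 (fully open).
Only numpy, scipy, OpenCV 4.12 (cv2) and the standard library are available. Lean on these libraries where they do the work, as an engineer would, in place of code of your own. Each camera call takes 0.05 s, during which the arm holds its last target. There are 200 camera calls.

TASK

Two boiled eggs wait at the pass, each in an egg cup on its own round wooden stand, but one cup stands well off to one side. Nudge that wobbly cup with light fingertip touches until its foot stands wholly inside the ring inlaid in the top of its stand, as near the middle as you can. Do not grip, lift or topple it, leave both stands, the other egg and the things around them as they are, and finish with the hand clear.

Things in the scene. Friction and masses are not known exactly. Their poses are not given: they have to be found in the camera images.
- egg_cup_a: The egg cup to centre: white glazed china with a brown boiled egg fixed in it, one rigid piece, 0.09 to 0.14 kg, 66 mm high. Origin: centre of the foot's underside; z up its axis. Foot diameter 44 mm, 4 mm high; stem 20 mm; bowl 48 mm (widest), upright-sided from 32 to 43 mm up; egg above it 41 mm wide, narrowing to the top. Starts 20 to 28 mm off the stand's middle in any direction.
- egg_cup_a_bowl (a point): Point on the axis of that cup, 37 mm above its foot's underside, at mid-height of the bowl's upright side (radius 24 mm). Pushed slowly sideways at this height or lower, the cup slides on its stand (friction 0.3 to 0.46, less than 1 N); pushed at the egg, or struck, it tends to tip over. More than 12 N of push or squeeze is too rough.
- stand_a_middle (a point): Middle of the flat top of the stand under the cup to centre, on the top surface, 50 mm above the table. The stand is a loose, turned dark-wood pedestal, 1 kg, with a flat rimless top of diameter 100 mm (foot diameter 80 mm); a thin steel ring of radius 30 mm is inlaid flush in the top round this point. z up.
- egg_cup_b: The other egg cup, of the same make, already in the middle of its stand; to be left alone. Origin: centre of the underside of its foot.
- stand_b_middle (a point): Middle of the top of the other cup's stand, which is like the first, 50 mm above the table. To be left alone.
- dip_cup: Small dip cup, 65 mm diameter, 37 mm high, on the table between the two stands; to be left alone. Origin: centre of its underside.
- brush: Pastry brush, 37 x 196 x 23 mm, lying across the table in front of the stands (robot side); to be left alone. Origin: centre of its underside.
- thermometer: Dial thermometer, 43 x 157 x 10 mm, lying on the table behind the stands; to be left alone. Origin: centre of its underside.
- blue_marker: Marker pen, 130 mm long, 13 mm thick, lying on the table behind the stands; to be left alone. Origin: centre of its underside.
- small_plate: Side plate, diameter 155 mm, 17 mm high, on the table at the right; to be left alone. Origin: centre of its underside.

How it is judged:
At the end, for the whole second after the job is handed in: The first egg cup stands upright (within 0.06 rad) and at rest on its stand with the middle of its foot within 8 mm of the stand's middle, so that the foot lies wholly inside the inlaid ring; the other cup still stands upright in the middle of its own stand (within 12 mm) (horizontal distance between egg_cup_a and stand_a_middle below 0.008 m and z of egg_cup_a in the frame of stand_a_middle between -0.003 and 0.003 m and angle between each of egg_cup_a, egg_cup_b's own z axis and vertical below 0.06 rad and linear speed of egg_cup_a below 0.02 m/s and horizontal distance between egg_cup_b and stand_b_middle below 0.012 m); the robot touches nothing.
It fails at once if the egg cup leans by more than 0.4 rad, or drops off its stand (angle between egg_cup_a's own z axis and vertical above 0.4 rad or z of egg_cup_a in the frame of stand_a_middle below -0.012 m).
It fails at once if the egg cup is lifted more than 12 mm off its stand (z of egg_cup_a in the frame of stand_a_middle above 0.012 m).
It fails at once if the egg cup is struck or squeezed with more than 12 N (contact force between egg_cup_a and the arm above 12 N or contact force between egg_cup_a and the fingers above 12 N).
It fails at once if its stand, the other egg cup or the other stand is moved by more than 10 mm (distance of any of stand_a_middle, egg_cup_b, stand_b_middle from where it was at the start of the episode above 0.01 m).
It fails at once if a thing lying around is moved by more than 15 mm (distance of any of dip_cup, brush, thermometer, blue_marker, small_plate from where it was at the start of the episode above 0.015 m).
It also fails if it takes over 38 s, if anything falls off the work surface, if the arm or the gripper's body presses on something with over 40 N, if the wrist force passes 120 N, or if a joint passes its speed limit or range.

## Working session

There is one attempt and no reset: what is moved stays moved. The work goes in short steps, Python scripts to look and compute and a shell command to move; the robot and the scene stay as the last step left them, time stands still between calls to the robot, and variables do not carry over. Pictures are saved under pics/ and viewed, about 8 in all and at most 12, crops included, and the job is handed in when it is done.

```bash
mkdir -p pics; ls; python3 - <<'E'
from bench import ctrl, viewer
import cv2
o=ctrl.get_obs();print(o);print(ctrl.grip_point_offset)
for n in("top","scene"):
    c=viewer.get_calibration(n);print(n,c)
    cv2.imwrite(f"pics/{n}0.png",viewer.camera(n)[:,:,::-1])
E
```

```text
pics
{'time_s': 0.0, 'q': array([-1.31631909e+00,  1.81573712e-01,  1.60799042e+00, -8.02203960e-06,
        1.35381305e+00, -2.06326186e-01]), 'dq': array([-0.00040168, -0.00199176, -0.00051302,  0.00155327, -0.00222691,
       -0.00062471]), 'joint_efforts': array([-1.45718164e-03, -4.44867897e+01, -3.51336050e+01, -4.14921860e-04,
        8.82148684e-03, -5.43585656e-06]), 'eef_pos': array([ 0.25554222, -0.51448018,  0.23037429]), 'eef_rot': array([-8.91912218e-04,  9.73574150e-01,  2.28369389e-01, -2.53947335e-05]), 'wrist_force': array([-0.03216576,  0.09864213, -0.20921633]), 'torque': array([-0.00062869,  0.01567405,  0.01004585]), 'opening': 0.9980746288095766}
0.0187
top {'camera_matrix': array([[438.95829853,   0.        , 325.10844584],
       [  0.        , 438.95829853, 240.13505437],
       [  0.        ,   0.        ,   1.        ]]), 'R': array([[ 0.02878349, -0.99958026,  0.00328763],
       [-0.98262089, -0.02889821, -0.18336052],
       [ 0.18337856,  0.00204727, -0.98304024]]), 't': array([-0.23556374,  0.50053789,  0.83701871])}
scene {'camera_matrix': array([[498.1682328 ,   0.        , 329.5756489 ],
       [  0.        , 498.1682328 , 237.04467505],
       [  0.        ,   0.        ,   1.        ]]), 'R': array([[ 0.63004197, -0.7765605 ,  0.00095361],
       [-0.55981106, -0.45503839, -0.69249667],
       [ 0.53819949,  0.43576812, -0.72142044]]), 't': array([-0.48212351,  0.24338161,  0.84889485])}
```

View pics/top0.png

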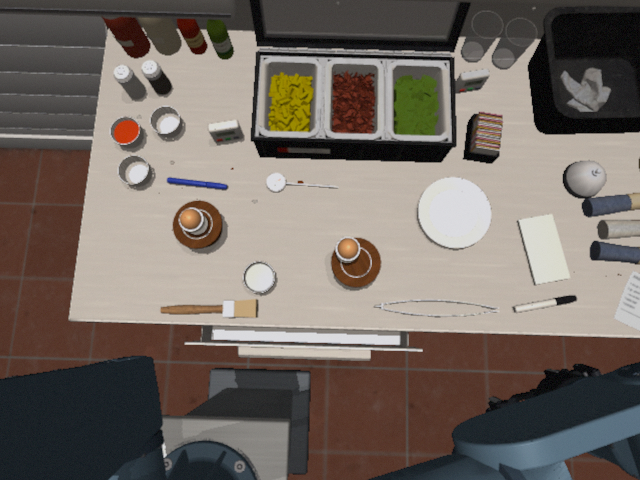

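View pics/scene0.png

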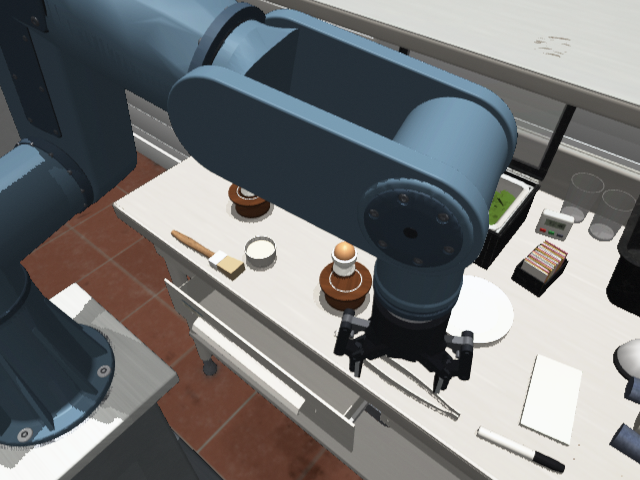

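The top view shows cup A's egg at about (347,248) on its stand, centred near (356,262), so the cup is off towards +x, +y. The other stand is at (198,225) and the dip cup at (259,278). Next I'll measure it.

```bash
cat > h.py <<'E'
import numpy as np,cv2
from bench import ctrl,viewer
def ray(cal,uv,z):
    K,R,t=[np.array(cal[k],float) for k in("camera_matrix","R","t")]
    d=R.T@np.linalg.solve(K,[uv[0],uv[1],1]);c=-R.T@t
    return c+d*(z-c[2])/d[2]
def proj(cal,X):
    p=np.array(cal["camera_matrix"])@(np.array(cal["R"])@np.array(X,float)+np.array(cal["t"]));return p[:2]/p[2]
def rect(cal,img,c,z,half=.07,n=560):
    """resample the picture onto the horizontal plane z about c; up=+x, left=+y"""
    w=[(c[0]+half,c[1]+half),(c[0]+half,c[1]-half),(c[0]-half,c[1]-half),(c[0]-half,c[1]+half)]
    src=np.float32([proj(cal,(*p,z)) for p in w]);dst=np.float32([(0,0),(n,0),(n,n),(0,n)])
    return cv2.warpPerspective(img,cv2.getPerspectiveTransform(src,dst),(n,n),flags=cv2.INTER_CUBIC)
E
python3 - <<'E'
from h import *
cal=viewer.get_calibration("top");im=cv2.imread("pics/top0.png")
c=ray(cal,(356,262),.05);print(c)
r1=rect(cal,im,c,.05,n=400);r2=rect(cal,im,c,.05+.037,n=400)
for r in(r1,r2):
    cv2.line(r,(200,0),(200,400),(0,255,0),1);cv2.line(r,(0,200),(400,200),(0,255,0),1)
for R in(50,30):cv2.circle(r1,(200,200),int(R*400/140),(255,255,0),1)
cv2.imwrite("pics/rect0.png",np.hstack([r1,r2]))
print("egg top widest z~.10:",ray(cal,(347,248),.10))
for n,p in dict(dip=(259,278),standb=(198,227)).items():print(n,ray(cal,p,.04))
E
```

```text
[ 0.46417559 -0.28355308  0.05      ]
egg top widest z~.10: [ 0.48337878 -0.26266665  0.1       ]
dip [ 0.4277137  -0.09123965  0.04      ]
standb [0.52802744 0.03883202 0.04      ]
```

View pics/rect0.png

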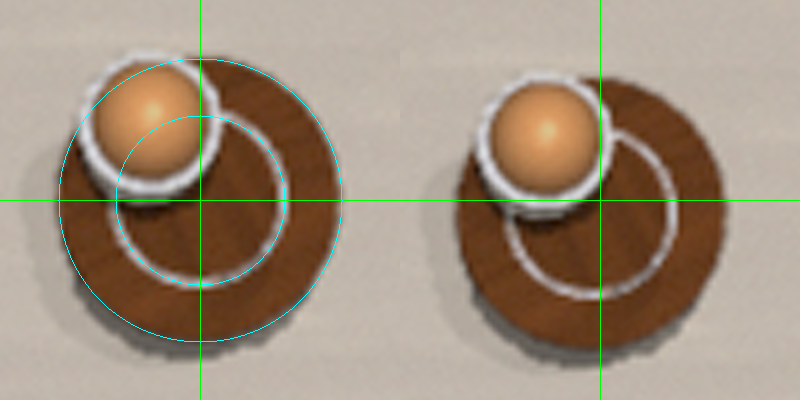

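The ring fit puts the stand's middle at about (0.4645, -0.2835). The bowl is offset about (+20, +19) mm. I'll part the fingers by about 20 mm as a cradle, turn tool x to the offset direction, go over to the far side, and push along tool -x.

```bash
python3 -m handwheel '[{"travel":[0,0,0],"dr":[0,0,-0.195]},{"travel":[0,0,0],"dr":[0,0,-0.195]},{"travel":[0,0,0],"dr":[0,0,-0.195]},{"travel":[0,0,0],"dr":[0,0,0]}]' -0.5
cat >> h.py <<'E'
def togo(X,ang=None):
    from scipy.spatial.transform import Rotation as Ro
    o=ctrl.get_obs();q=o["eef_rot"];R=Ro.from_quat([q[1],q[2],q[3],q[0]]).as_matrix()
    print("t",o["time_s"],"pos",o["eef_pos"].round(4),"F",o["wrist_force"].round(2),"open",round(o["opening"],3))
    print("x ang",np.degrees(np.arctan2(R[1,0],R[0,0])).round(2),"z axis",R[:,2].round(4),"togo tool mm",(R.T@(np.array(X)-o["eef_pos"])*1e3).round(1),"frac",(R.T@(np.array(X)-o["eef_pos"])/.15).round(3))
E
python3 -c "
from h import *
togo((.526,-.224,.20))"
```

```text
time_s: 0.43
eef_pos: [0.2552, -0.5132, 0.2283]
eef_rot: [-0.003, 0.925, 0.38, 0.0]
wrist_force: [-0.3, -0.4, -0.7]
opening: 0.454
t 0.4333 pos [ 0.2552 -0.5132  0.2283] F [-0.25 -0.36 -0.65] open 0.454
x ang 44.69 z axis [-0.0014  0.0056 -1.    ] togo tool mm [395.8 -15.   29.5] frac [ 2.639 -0.1    0.197]
```

```bash
python3 -m handwheel '[{"travel":[0.15,-0.01,0],"dr":[0,0,0]},{"travel":[0.25,-0.01,0],"dr":[0,0,0]},{"travel":[0.25,-0.01,0],"dr":[0,0,0]},{"travel":[0.25,-0.01,0],"dr":[0,0,0]},{"travel":[0.25,-0.01,0],"dr":[0,0,0]},{"travel":[0.25,-0.01,0],"dr":[0,0,0]},{"travel":[0.25,-0.01,0],"dr":[0,0,0]},{"travel":[0.25,-0.01,0],"dr":[0,0,0]},{"travel":[0.25,-0.01,0],"dr":[0,0,0]},{"travel":[0.25,-0.01,0],"dr":[0,0,0]},{"travel":[0.15,-0.01,0],"dr":[0,0,0]},{"travel":[0,0,0],"dr":[0,0,0]}]'
python3 -c "
from h import *
togo((.526,-.224,.20))"
```

```text
time_s: 1.43
eef_pos: [0.5289, -0.225, 0.2255]
eef_rot: [-0.005, 0.934, 0.357, -0.0]
wrist_force: [-0.4, -1.1, 1.3]
opening: 0.255
t 1.4333 pos [ 0.5289 -0.225   0.2255] F [-0.38 -1.1   1.31] open 0.255
x ang 41.84 z axis [-0.0042  0.0095 -0.9999] togo tool mm [-1.6 -2.4 25.5] frac [-0.011 -0.016  0.17 ]
```

Over the far side now. I'll take a wrist picture and a top picture to refine the cup and stand positions.

```bash
python3 - <<'E'
from h import *
cal=viewer.get_calibration("wrist");im=viewer.camera("wrist")[:,:,::-1].copy()
c=(.4645,-.2835)
print(proj(cal,(*c,.05)),proj(cal,(.526,-.224,.08)),-np.array(cal["R"]).T@cal["t"])
r=rect(cal,im,c,.05,n=400);r2=rect(cal,im,c,.093,n=400)
for R in(50,30):cv2.circle(r,(200,200),int(R*400/140),(255,255,0),1)
cv2.line(r2,(200,0),(200,400),(0,255,0),1);cv2.line(r2,(0,200),(400,200),(0,255,0),1)
cv2.imwrite("pics/w1.png",np.vstack([np.hstack([r,r2])[:,:],cv2.resize(im,(267,200)).repeat(1,0) if 0 else np.hstack([cv2.resize(im,(267,200)),np.zeros((200,533,3),np.uint8)])]))
E
```

```text
[319.18148212 298.49853547] [314.84208819 216.57749765] [ 0.58879727 -0.1739415   0.36769762]
```

View pics/w1.png

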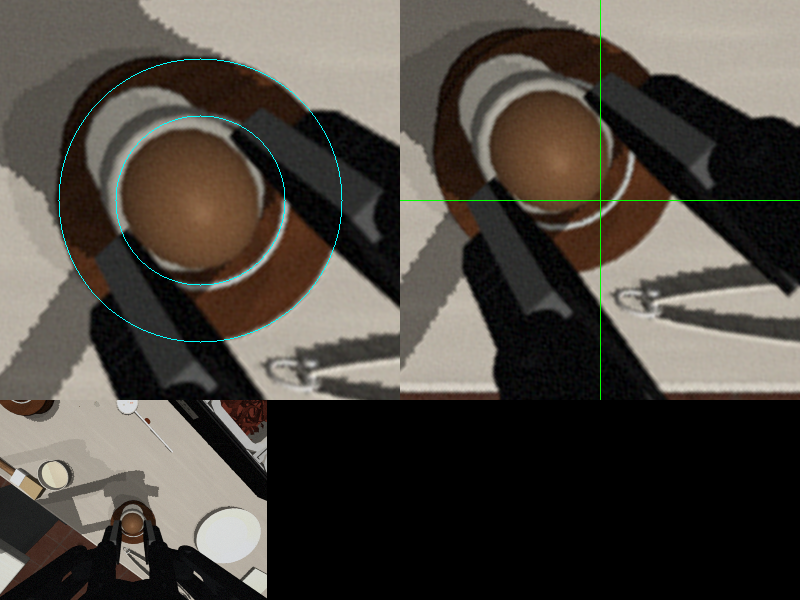

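The wrist view agrees: the ring fits the predicted circle to about 1 mm, and the bowl offset is again about (+20, +19) mm. Now I'll descend at the stand-off.

```bash
python3 -m handwheel '[{"travel":[0,0,0.15],"dr":[0,0,-0.03]},{"travel":[0,0,0.2],"dr":[0,0,-0.03]},{"travel":[0,0,0.2],"dr":[0,0,0]},{"travel":[0,0,0.2],"dr":[0,0,0]},{"travel":[0,0,0.15],"dr":[0,0,0]},{"travel":[0,0,0.05],"dr":[0,0,0]},{"travel":[0,0,0],"dr":[0,0,0]}]'
python3 -c "
from h import *
togo((.5276,-.2237,.081))"
```

```text
time_s: 2.07
eef_pos: [0.5241, -0.2319, 0.0794]
eef_rot: [-0.002, 0.931, 0.364, -0.001]
wrist_force: [0.3, -0.0, -0.3]
opening: 0.247
t 2.0667 pos [ 0.5241 -0.2319  0.0794] F [ 0.27 -0.05 -0.26] open 0.247
x ang 42.75 z axis [-0.0037  0.0036 -1.    ] togo tool mm [ 8.1 -3.6 -1.6] frac [ 0.054 -0.024 -0.011]
```

```bash
python3 -m handwheel '[{"travel":[0,-0.012,-0.01],"dr":[0,0,-0.01]},{"travel":[0,-0.012,0],"dr":[0,0,-0.01]},{"travel":[-0.02,0,0],"dr":[0,0,0]},{"travel":[-0.02,0,0],"dr":[0,0,0]},{"travel":[-0.02,0,0],"dr":[0,0,0]},{"travel":[-0.02,0,0],"dr":[0,0,0]},{"travel":[0,0,0],"dr":[0,0,0]}]'
python3 - <<'E'
from h import *
u=np.array([.725,.688]);togo((*(np.array([.4645,-.2835])+.0328*u),.081))
cal=viewer.get_calibration("wrist");im=viewer.camera("wrist")[:,:,::-1].copy()
cv2.imwrite("pics/w2.png",cv2.resize(im[200:480,160:480],(640,560)))
E
```

```text
time_s: 2.65
eef_pos: [0.5142, -0.2425, 0.0885]
eef_rot: [0.002, 0.93, 0.368, 0.001]
wrist_force: [0.6, 0.4, -1.1]
opening: 0.249
t 2.65 pos [ 0.5142 -0.2425  0.0885] F [ 0.55  0.4  -1.11] open 0.249
x ang 43.19 z axis [ 0.0042 -0.0033 -1.    ] togo tool mm [-31.5  -4.4   7.4] frac [-0.21  -0.029  0.05 ]
```

View pics/w2.png

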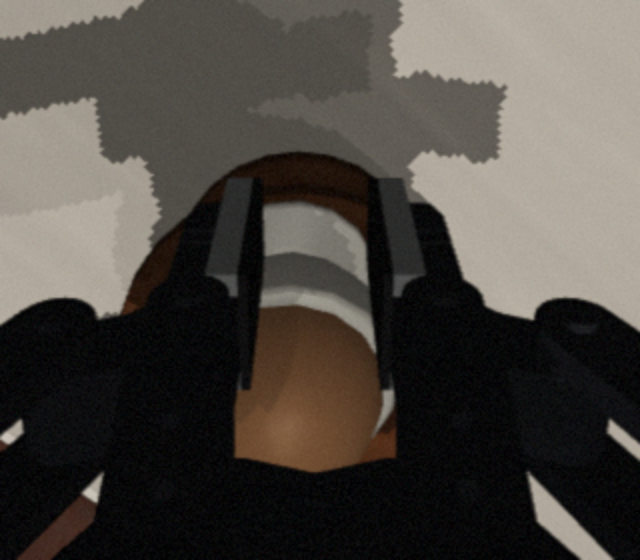

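The wrist view shows the cup slightly left of the gap (egg x≈290 against gap middle ≈315, toward tool -y). The tip is also about 7 mm high, so I'll correct both before touching the cup.

```bash
python3 -m handwheel '[{"travel":[0.01,-0.015,0.02],"dr":[0,0,0]},{"travel":[0,-0.015,0.02],"dr":[0,0,0]},{"travel":[0,-0.01,0.02],"dr":[0,0,0]},{"travel":[0,0,0],"dr":[0,0,0]},{"travel":[0,0,0],"dr":[0,0,0]}]'
python3 - <<'E'
from h import *
u=np.array([.725,.688]);togo((*(np.array([.4645,-.2835])+.0328*u),.081))
E
```

```text
time_s: 3.12
eef_pos: [0.5112, -0.2361, 0.0785]
eef_rot: [0.002, 0.93, 0.368, 0.002]
wrist_force: [0.1, 0.1, -0.1]
opening: 0.251
t 3.1167 pos [ 0.5112 -0.2361  0.0785] F [ 0.11  0.1  -0.09] open 0.251
x ang 43.2 z axis [ 0.0045 -0.003  -1.    ] togo tool mm [-33.7   2.4  -2.5] frac [-0.225  0.016 -0.017]
```

```bash
python3 -m handwheel '[{"travel":[0,0.012,-0.005],"dr":[0,0,0]},{"travel":[-0.01,0,0],"dr":[0,0,0]},{"travel":[-0.01,0,0],"dr":[0,0,0]},{"travel":[-0.01,0,0],"dr":[0,0,0]},{"travel":[-0.01,0,0],"dr":[0,0,0]},{"travel":[-0.01,0,0],"dr":[0,0,0]}]'
python3 - <<'E'
from h import *
u=np.array([.725,.688]);togo((*(np.array([.4645,-.2835])+.0328*u),.081))
E
```

```text
time_s: 3.62
eef_pos: [0.5068, -0.2427, 0.079]
eef_rot: [0.002, 0.93, 0.368, 0.001]
wrist_force: [0.1, 0.3, -0.5]
opening: 0.253
t 3.6167 pos [ 0.5068 -0.2427  0.079 ] F [ 0.14  0.35 -0.47] open 0.253
x ang 43.24 z axis [ 0.0041 -0.0026 -1.    ] togo tool mm [-26.    0.6  -2.1] frac [-0.173  0.004 -0.014]
```

Contact is about to start, or just has. I'll push on gently.

```bash
python3 -m handwheel '[{"travel":[-0.012,0,0],"dr":[0,0,0]},{"travel":[-0.012,0,0],"dr":[0,0,0]},{"travel":[-0.012,0,0],"dr":[0,0,0]},{"travel":[-0.012,0,0],"dr":[0,0,0]},{"travel":[-0.012,0,0],"dr":[0,0,0]},{"travel":[-0.012,0,0],"dr":[0,0,0]},{"travel":[-0.012,0,0],"dr":[0,0,0]},{"travel":[-0.012,0,0],"dr":[0,0,0]}]'
python3 - <<'E'
from h import *
u=np.array([.725,.688]);togo((*(np.array([.4645,-.2835])+.0328*u),.081))
cal=viewer.get_calibration("top");im=viewer.camera("top")[:,:,::-1].copy()
c=(.4645,-.2835);r=rect(cal,im,c,.05,n=400)
for R in(50,30):cv2.circle(r,(200,200),int(R*400/140),(255,255,0),1)
w=viewer.camera("wrist")[200:480,160:480,::-1]
cv2.imwrite("pics/w3.png",np.hstack([r,cv2.resize(w,(400,400))]))
E
```

```text
time_s: 4.28
eef_pos: [0.4953, -0.2538, 0.0791]
eef_rot: [0.002, 0.93, 0.368, 0.002]
wrist_force: [0.7, 0.7, -0.1]
opening: 0.251
t 4.2833 pos [ 0.4953 -0.2538  0.0791] F [ 0.7   0.72 -0.09] open 0.251
x ang 43.21 z axis [ 0.0046 -0.0025 -1.    ] togo tool mm [-10.    0.5  -1.9] frac [-0.067  0.003 -0.013]
```

View pics/w3.png

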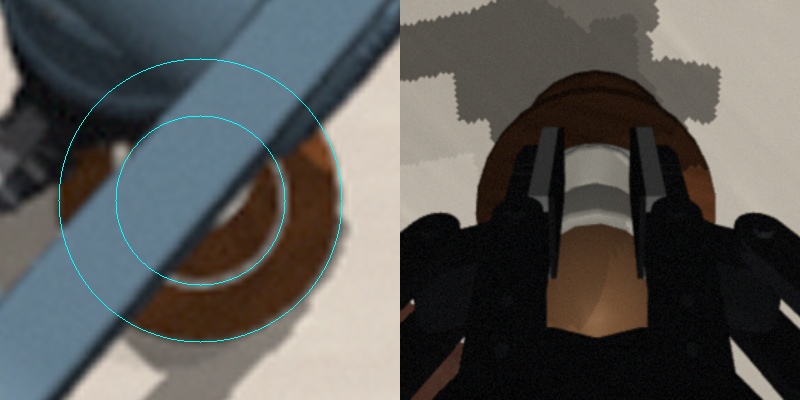

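The cup is sliding, held central in the cradle, with about 1 N of push. The stand still sits on its circle. I'll push about 8 mm more, then back off and look.

```bash
python3 -m handwheel '[{"travel":[-0.012,0,0],"dr":[0,0,0]},{"travel":[-0.012,0,0],"dr":[0,0,0]},{"travel":[-0.012,0,0],"dr":[0,0,0]},{"travel":[-0.01,0,0],"dr":[0,0,0]},{"travel":[-0.008,0,0],"dr":[0,0,0]},{"travel":[0,0,0],"dr":[0,0,0]}]'
python3 - <<'E'
from h import *
u=np.array([.725,.688]);togo((*(np.array([.4645,-.2835])+.0328*u),.081))
E
```

```text
time_s: 4.88
eef_pos: [0.4888, -0.2599, 0.0792]
eef_rot: [0.002, 0.93, 0.368, 0.002]
wrist_force: [0.3, 0.4, 0.3]
opening: 0.25
t 4.8833 pos [ 0.4888 -0.2599  0.0792] F [0.31 0.45 0.34] open 0.25
x ang 43.2 z axis [ 0.0047 -0.0026 -1.    ] togo tool mm [-1.   0.4 -1.8] frac [-0.007  0.003 -0.012]
```

Nominal contact point reached. I'll back off slowly, rise, and retreat so that the top camera can see.

```bash
python3 -m handwheel '[{"travel":[0.02,0,0],"dr":[0,0,0]},{"travel":[0.06,0,0],"dr":[0,0,0]},{"travel":[0.1,0,0],"dr":[0,0,0]},{"travel":[0.1,0,0],"dr":[0,0,0]},{"travel":[0.05,0,-0.1],"dr":[0,0,0]},{"travel":[0,0,-0.2],"dr":[0,0,0]},{"travel":[0,0,-0.2],"dr":[0,0,0]},{"travel":[0,0,-0.2],"dr":[0,0,0]},{"travel":[0,0.25,-0.1],"dr":[0,0,0]},{"travel":[0,0.25,0],"dr":[0,0,0]},{"travel":[0,0.25,0],"dr":[0,0,0]},{"travel":[0,0.25,0],"dr":[0,0,0]},{"travel":[0,0.25,0],"dr":[0,0,0]},{"travel":[0,0.1,0],"dr":[0,0,0]},{"travel":[0,0,0],"dr":[0,0,0]}]'
python3 - <<'E'
from h import *
c=(.4645,-.2835);togo((*c,.2))
cal=viewer.get_calibration("top");im=viewer.camera("top")[:,:,::-1].copy()
r=rect(cal,im,c,.05,n=400);r2=rect(cal,im,c,.093,n=400)
for R in(50,30):cv2.circle(r,(200,200),int(R*400/140),(255,255,0),1)
cv2.circle(r2,(200,200),int(24*400/140),(0,255,0),1)
cv2.imwrite("pics/t4.png",np.hstack([r,r2]))
E
```

```text
time_s: 6.13
eef_pos: [0.6748, -0.3651, 0.2032]
eef_rot: [0.0, 0.929, 0.371, 0.001]
wrist_force: [-1.1, 1.1, -0.1]
opening: 0.252
t 6.1333 pos [ 0.6748 -0.3651  0.2032] F [-1.13  1.15 -0.14] open 0.252
x ang 43.54 z axis [ 2.7e-03  1.0e-04 -1.0e+00] togo tool mm [ -96.2 -204.     2.6] frac [-0.642 -1.36   0.017]
```

View pics/t4.png

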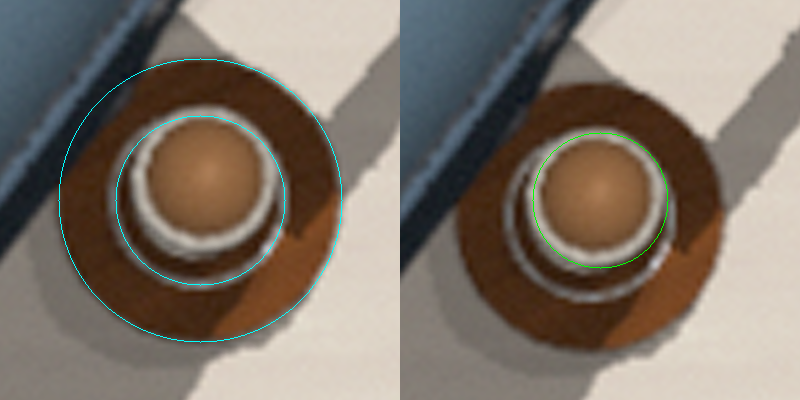

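The bowl rim is now within about 2 mm of the stand's middle, and the stand hasn't moved. I'll do one last settle and a full top view for the other items.

```bash
python3 -m handwheel '[{"travel":[0,0,0],"dr":[0,0,0]},{"travel":[0,0,0],"dr":[0,0,0]},{"travel":[0,0,0],"dr":[0,0,0]}]'
python3 - <<'E'
from h import *
cv2.imwrite("pics/t5.png",viewer.camera("top")[:,:,::-1])
E
```

```text
time_s: 6.43
eef_pos: [0.6729, -0.3603, 0.2016]
eef_rot: [-0.002, 0.928, 0.372, 0.0]
wrist_force: [0.5, 0.7, 0.6]
opening: 0.252
```

View pics/t5.png

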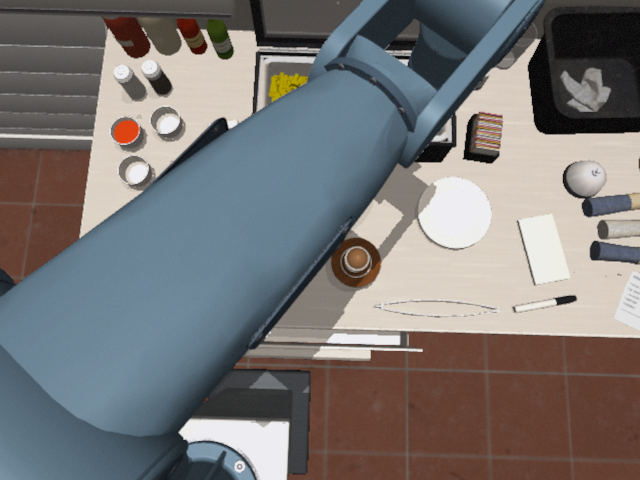

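The cup is centred at (356,260) on its stand, and the plate and the other visible items are where they were. The arm hides stand B and the dip cup, but it never went near them. The hand is free at z = 0.20, with only noise-level forces.

```bash
python3 -m handwheel '[{"travel":[0,0,0],"dr":[0,0,0]},{"travel":[0,0,0],"dr":[0,0,0]},{"travel":[0,0,0],"dr":[0,0,0]},{"travel":[0,0,0],"dr":[0,0,0]}]'; python3 -c "
from bench import ctrl
print(ctrl.get_obs()['wrist_force']);print(ctrl.hand_in())"
```

```text
time_s: 6.82
eef_pos: [0.6723, -0.358, 0.2036]
eef_rot: [-0.002, 0.928, 0.373, 0.0]
wrist_force: [-0.2, 0.2, -1.1]
opening: 0.253
[-0.19977896  0.21213482 -1.11361833]
the job is handed in; nothing more can be done
None
```

I slid egg cup A to the middle of its stand in one slow push of about 27 mm and handed the job in at 6.8 s. The two fingertips were set about 20 mm apart and rested against the bowl. The wrist force read about 1 N in the middle of the push. I then backed the hand off and raised it clear.

**Cup position:** the last top view puts the bowl rim within about 2 mm of the ring's middle (about +1 mm in x and +1.4 mm in y). The calibration is only good to about 2 mm. The cup looks upright, and the stand had not visibly moved.

**Not checked at the end:**
- I took no wrist-camera picture after the push, so the final position rests on the top view alone.
- The arm hid egg cup B and its stand, the dip cup, the brush, the thermometer and the marker in the last picture. The hand never went near them.

**Hand-in reading:** the wrist force was still swinging by about 1 N. That is like earlier readings in free air, so I took it as settling and not contact.

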